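Ready the rod lathe for a blank

TASK

Get the rod lathe ready for loading a blank: press the headstock's top cover down until it clicks shut and stays shut, then take the tailstock's upright handle and pull the sprung carriage out, away from the headstock, until its pointer is in line with the fixed pointer on the side bar. Finish while holding it there in the gripper, still and in line: do not let go, as the spring would pull it back. Leave the spools, the jar and the tub where they stand.

Things in the scene. Friction and masses are not known exactly. Their poses are not given: they have to be found in the camera images.
- cover (a joint): hinge angle of the headstock's top cover, rad: 0 = shut, grows as it opens. A weak spring holds it ajar at 0.4 to 0.9 and lifts it again if let go too soon. A sprung ball catch is passed in the last 0.12 rad (about 8 to 14 N of downward push at cover_press) and then keeps it shut by itself against the stop at 0.
- cover_press (a point): point on the upper face of the cover (flat grey plate, 115 mm from hinge to free edge plus a 10 mm lip, 130 mm wide, 8 mm thick), 70 mm from the hinge line, mid-width. Moves with it: x axis towards the hinge, y along the hinge line, z out of the upper face. Shut, it is 113.5 mm above the table, 70 mm from cover_hinge towards the robot.
- cover_hinge (a point): middle of the cover's hinge line, level with the cover's underside, 105.5 mm above the table, on the side of the headstock (open grey box 110 x 130 mm, 75 mm high, on the bed) away from the robot. Axes turn with the cover, y along the hinge line and the bed.
- carriage: the tailstock's sliding carriage: grey block 44 mm across, 36 mm along the slide, top 84 mm above the table, black handle post on top, steel centre pin towards the headstock. Origin under the handle's axis, 30 mm above the table; y axis towards the headstock. Slides out along -y, 0 to 75 mm; a spring pulls it back (4 N at rest, 10 N at 55 mm, 13 N at 75 mm).
- handle (a point): on the axis of the handle post (20 mm diameter, rises from 84 to 138 mm above the table), at 118 mm above the table, the height to grip. Moves with the carriage, same axes. Nothing near the carriage is higher than 84 mm.
- pointer (a point): tip of the steel pointer (cone, 22 mm long, 12 mm thick at its root) on the carriage's side away from the robot (+x of the carriage), 44 mm from the handle's axis square to the slide and level with it along the slide, 77 mm above the table. Moves with the carriage.
- mark (a point): tip of the fixed steel cone pointer (the mark) on a small dark clamp, on the aluminium bar along the tailstock's side away from the robot, 77 mm above the table. It points at the carriage, whose pointer passes 4 mm from it, and is 28 to 55 mm further out than that pointer at rest. Axes: y along the slide towards the headstock, z up.
- bed: aluminium bed of the rod lathe, bolted down, 660 x 90 mm, 30 mm high, lying across in front of the robot; origin under its centre, y along it towards the headstock. Headstock at its +y end, a low black roller stand (top 61 mm) in the middle, tailstock at its -y end.
- spool_a: loose thread spool, bare wood, 32 mm diameter, 50 mm high, standing; origin at its foot. Bystander.
- spool_b: loose thread spool, blue, 32 mm diameter, 50 mm high, standing; origin at its foot. Bystander.
- jar: loose jar with a cap, 48 mm diameter, 60 mm high, standing; origin at its foot. Bystander.
- tub: loose open white tub, 70 x 90 mm, 45 mm high; origin under its centre. Bystander.

How it is judged:
On the way:
1. the cover is pressed shut past its catch (value of joint cover below 0.03 rad), for 0.3 s.
At the end, for the whole second after the job is handed in: The cover is shut (under 0.03 rad) and the carriage is held by the fingers (over 2 N of contact), at rest (under 10 mm/s), with its pointer within 6 mm of the mark along the slide (value of joint cover below 0.03 rad and y of pointer in the frame of mark between -0.006 and 0.006 m and linear speed of carriage below 0.01 m/s and contact force between the fingers and carriage above 2 N); the arm keeps its last pose, push and grip.
It fails at once if the spool a is moved more than 25 mm or tipped (distance of spool_a from where it was at the start of the episode above 0.025 m or angle between spool_a's own z axis and vertical above 0.4 rad).
It fails at once if the spool b is moved more than 25 mm or tipped (distance of spool_b from where it was at the start of the episode above 0.025 m or angle between spool_b's own z axis and vertical above 0.4 rad).
It fails at once if the jar is moved more than 25 mm or tipped (distance of jar from where it was at the start of the episode above 0.025 m or angle between jar's own z axis and vertical above 0.4 rad).
It fails at once if the tub is moved more than 25 mm or tipped (distance of tub from where it was at the start of the episode above 0.025 m or angle between tub's own z axis and vertical above 0.4 rad).
It also fails if it takes over 48 s, if anything falls off the work surface, if the arm or the gripper's body presses on something with over 40 N, if the wrist force passes 120 N, or if a joint passes its speed limit or range.

ROBOT

A 7-joint arm with a two-finger parallel gripper is mounted at the origin on the work surface. World frame = base frame: x ahead of the robot, y to its left, z up, the work surface at z = 0. Lengths are in m, angles in rad, forces in N, time in s.
With the tool pointing down it reaches from about 0.4 to 0.875 m from the base axis. Payload 19.3 kg.
Tool frame: the origin (TCP) lies on the mounting face of the last link; the fingertips stand 173 mm ahead of it and the grasp point (between the pads) lies 155 mm ahead of it; z points along the fingers, y is the line along which they close (so a half turn about z gives the same grasp; the last joint's range is limited). The gripper opens to 85 mm and grips with 20 to 120 N. Pads are 22 mm wide; open, the fingers measure 114 mm over their backs; the gripper's body (76 mm by 85 mm) begins 54 mm behind the grasp point. The pads swing forward as they close: fully open they stand 13 mm farther back than shut.
Start: joints at [-1.272, 0.521, -0.036, 1.599, 0.021, 1.021, -0.113], TCP at [0.225, 0.583, 0.405] pointing down, gripper open.
Joint ranges: [-2.91, 2.91], [-0.3, 2.13], [-1.5, 1.42], [0.17, 2.43], [-1.26, 4.41], [0.16, 1.93], [-2.52, 2.52]. Speed limits (rad/s): [1.89, 1.89, 2.39, 2.39, 3.01, 3.01, 3.01].

INTERFACE

Orientations are given as [roll, pitch, yaw] about the fixed x, y, z axes, in that order (R = Rz(yaw) Ry(pitch) Rx(roll)).
In Python, from workcell import bot, vision gives the robot as it stands.
- The arm moves only by the shell command python3 -m creep 'ROWS' [FORCE]. ROWS is JSON, a list that holds one entry, the list of rows, each a list of 7 numbers: the opening, from -1 (shut) to 1 (fully open), then the shift along the tool's x, y, z in cm, then the turn, a rotation vector about the tool's x, y, z in rad. In form: [[[grip, tx, ty, tz, rx, ry, rz], ...]]. A call has 1 to 12 rows; each row shifts and turns the commanded pose from where the row before left it, along the tool's axes as they then stand; what a row does not reach is not made up. A row lasts 1/8 s, in which the tool goes at most 62.5 mm and 10.7 degrees, less where a joint would pass 70% of its speed; a pose out of reach is approached as far as the arm can. A call with a gripper value outside its range is refused whole. The fingers move at their own pace and stop on an object; FORCE is the grip in N (left out, the last holds). Time passes only in rows, so rows that do not move let the fingers close. It gives the time, the measured TCP pose, the force, the opening and the grip force at its end, in the units of the state.
- bot.observe(): the state, without advancing time (a new reading comes with each control period).
- vision.grab_frame(name): name is "scene" or "top" or "wrist"; returns a dict with "image" (480x640x3 uint8, blue, green, red), "depth" (480x640 float32, m along the optical axis (not along the pixel's ray), 0 where there is no reading), "fovy" (degrees; the focal length in pixels is half the picture's height over the tangent of half this angle, whatever the lens; pixels are square), "cx", "cy" (the principal point, pixels), "cam_to_world" (4x4, takes a point from camera to world coordinates); the wrist camera has in their place "tool_from_camera" (4x4, takes a point from camera to tool coordinates, whose origin is the TCP and whose axes are the flange's). Camera axes: x right, y down, z forward; pixel columns grow to the right and rows downward; lengths in m; the calibration is good to about 2 mm. A picture is of the moment at which its call begins: read the wrist's pose just before it.
- bot.job_done(): hands the job in; it is judged then, once.
The state is a dict: "clock": time; "qpos": joint angles; "qd": joint speeds; "joint_efforts": joint torques, N m; "position": TCP position; "tool_rot": TCP orientation; "force": force on the tool from outside, world axes, zero at the start; "moment": the same for the moment, N m; "grip_width": finger opening in m; "finger_force": force on a finger pad.
Only numpy, scipy, OpenCV 4.12 (cv2) and the standard library are available. Lean on these libraries where they do the work, as an engineer would, in place of code of your own. Each camera call takes 0.05 s, during which the arm holds its last target. There are 200 camera calls.

## Working session

There is one attempt and no reset: what is moved stays moved. The work goes in short steps, Python scripts to look and compute and a shell command to move; the robot and the scene stay as the last step left them, time stands still between calls to the robot, and variables do not carry over. Pictures are saved under pics/ and viewed, at most 10 in all, crops included, and the job is handed in when it is done.

```bash
mkdir -p pics; ls; cat > h.py <<'E'
import numpy as np,cv2
from workcell import bot,vision
from scipy.spatial.transform import Rotation as R
def T():
    s=bot.observe();M=np.eye(4);M[:3,:3]=R.from_euler('xyz',s['tool_rot']).as_matrix();M[:3,3]=s['position'];return M
def grab(n):
    M=T();f=vision.grab_frame(n)
    f['M']=f['cam_to_world'] if n!='wrist' else M@f['tool_from_camera']
    f['M']=np.array(f['M']);f['f']=240/np.tan(np.radians(f['fovy'])/2);return f
def cloud(f):
    v,u=np.mgrid[:480,:640];d=f['depth']
    P=np.stack([(u-f['cx'])/f['f']*d,(v-f['cy'])/f['f']*d,d],-1)
    P=P@f['M'][:3,:3].T+f['M'][:3,3];P[d==0]=np.nan;return P
def ray(f,u,v,z):
    d=f['M'][:3,:3]@np.array([(u-f['cx'])/f['f'],(v-f['cy'])/f['f'],1]);o=f['M'][:3,3];return o+d*(z-o[2])/d[2]
E
python3 - <<'E'
from h import *
print(bot.observe())
for n in('scene','top'):
    f=grab(n);cv2.imwrite(f'pics/{n}.png',f['image']);np.savez(f'{n}.npz',**f);print(n,f['fovy'],f['M'])
E
```

```text
pics
{'clock': 0.0, 'qpos': array([-1.27222936,  0.52198625, -0.03632673,  1.5999939 ,  0.02119563,
        1.0211247 , -0.1127759 ]), 'qd': array([-0.00252758,  0.00012042, -0.00045675,  0.00199628,  0.00021733,
        0.00040874,  0.00070884]), 'joint_efforts': array([-6.72703445e-04, -9.27104759e+01,  1.97969086e+00, -3.69929230e+01,
        1.77728164e-02,  8.21431226e-03, -3.04337675e-05]), 'position': array([0.22526067, 0.58284042, 0.40414799]), 'tool_rot': array([-3.14046802e+00,  7.80162179e-05,  2.77283673e+00]), 'force': array([-0.06383214,  0.00919025,  0.61367695]), 'moment': array([-0.00837035,  0.03089045, -0.02987731]), 'finger_force': 0.0, 'grip_width': 0.08566098075161542}
scene 47.40985175990504 [[ 0.73724081  0.52506922 -0.42518031  0.91803553]
 [ 0.67559694 -0.57915338  0.45623474 -0.35701466]
 [-0.00668979 -0.62360539 -0.78171066  0.70573914]
 [ 0.          0.          0.          1.        ]]
top 45.599858410449656 [[-0.12165836 -0.97296307  0.19632142  0.39561172]
 [-0.99256363  0.12006777 -0.02002918  0.01346585]
 [-0.00408423 -0.19729822 -0.98033501  0.98580192]
 [ 0.          0.          0.          1.        ]]
```

View pics/top.png

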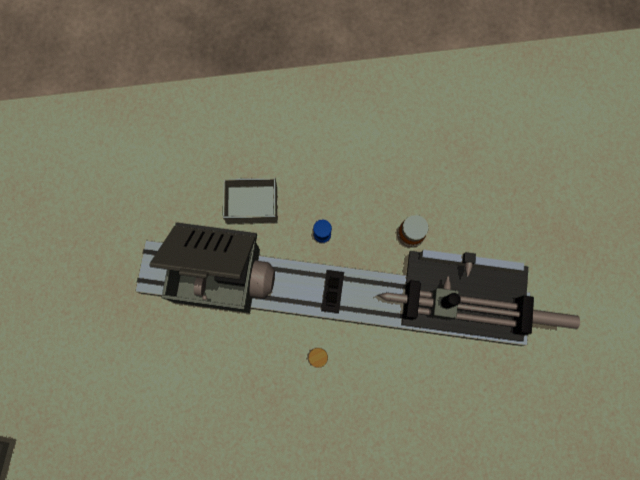

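View pics/scene.png

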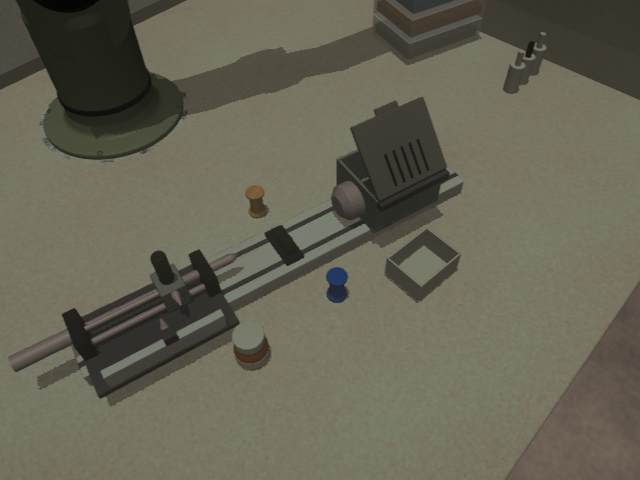

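Top view: cover is ajar at about (205,248), handle at (452,299), carriage pointer near (447,278), mark near (468,270), spools at (322,231) and (318,357), jar (414,230), tub (250,200). The scene view shows the same, with the cover open towards the robot. I'll zoom in on the pointers and measure the cover plane and the bed direction.

```bash
cat > m.py <<'E'
from h import *
t=dict(np.load('top.npz'));s=dict(np.load('scene.npz'))
a=cv2.resize(t['image'][240:345,395:535],None,fx=4,fy=4,interpolation=cv2.INTER_CUBIC)
b=cv2.resize(s['image'][240:345,100:240],None,fx=4,fy=4,interpolation=cv2.INTER_CUBIC)
m=cv2.vconcat([a,b]);cv2.imwrite('pics/z.png',cv2.convertScaleAbs(cv2.resize(cv2.hconcat([a,b]),(800,300)),alpha=1.8))
cv2.imwrite('pics/za.png',cv2.convertScaleAbs(cv2.resize(t['image'][245:305,430:490],(600,600),interpolation=cv2.INTER_CUBIC),alpha=1.8))
Pt=cloud(t);Ps=cloud(s)
# cover plane: scene upper face polygon
msk=np.zeros((480,640),np.uint8);cv2.fillPoly(msk,[np.array([[362,130],[422,106],[440,165],[388,185]])],1)
P=Ps[(msk>0)];P=P[np.isfinite(P[:,0])];c=np.median(P,0);P=P[np.linalg.norm(P-c,axis=1)<.1]
for _ in range(3):
    c=P.mean(0);n=np.linalg.svd(P-c,full_matrices=False)[2][2];P=P[abs((P-c)@n)<.004]
n*=np.sign(n[2]);print('cover c',c,'n',n,'tilt',np.arccos(n[2]),len(P))
# bed: top points at z~.03
Z=np.vstack([Pt.reshape(-1,3),Ps.reshape(-1,3)])
B=Z[(abs(Z[:,2]-.03)<.004)&(Z[:,0]>.3)&(Z[:,0]<.95)&(abs(Z[:,1])<.5)]
print('bed',len(B),cv2.minAreaRect(B[:,:2].astype(np.float32)), 'axis of cover hinge yaw',np.degrees(np.arctan2(n[0],-n[1])) )
bm=cv2.inRange(t['image'],(110,90,80),(255,255,255))
H=Z[(Z[:,2]>.10)&(Z[:,2]<.142)&(Z[:,1]<-.05)&(Z[:,1]>-.4)&(Z[:,0]>.3)]
print('handle',len(H),np.median(H,0),H.min(0),H.max(0))
C=Z[(abs(Z[:,2]-.084)<.004)&(Z[:,1]<-.05)&(Z[:,0]>.3)]
for u,v in((452,299),(414,230),(322,231),(318,357),(250,200)):print((u,v),Pt[v,u])
print('scene handle top',Ps[257,160])
E
python3 m.py
```

```text
cover c [0.58603214 0.16447036 0.1550771 ] n [ 0.71828282 -0.18649854  0.67028956] tilt 0.836197420166683 3769
bed 15741 ((0.5367835164070129, -0.034617483615875244), (0.6650958061218262, 0.2753857970237732), 67.35466003417969) axis of cover hinge yaw 75.44483784907719
handle 619 [ 0.47061327 -0.19877692  0.13319353] [ 0.45411936 -0.20907577  0.10008865] [ 0.47897202 -0.1867886   0.14134416]
(452, 299) [ 0.46443614 -0.19498508  0.13474988]
(414, 230) [ 0.59156373 -0.16981173  0.06065796]
(322, 231) [ 0.61077511 -0.01814132  0.05129968]
(318, 357) [0.40525555 0.01391901 0.05017277]
(250, 200) [0.69467785 0.10107206 0.00106217]
scene handle top [ 0.47324849 -0.19774925  0.13902207]
```

View pics/z.png

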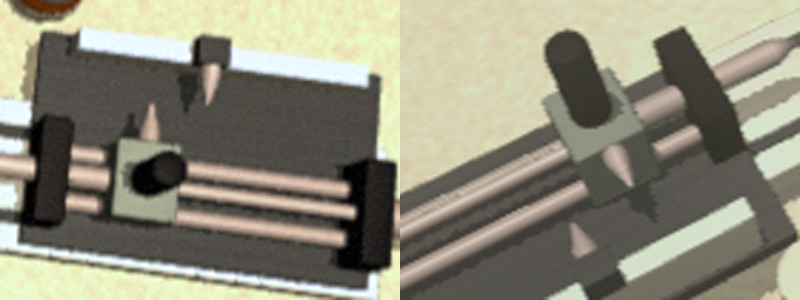

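View pics/za.png

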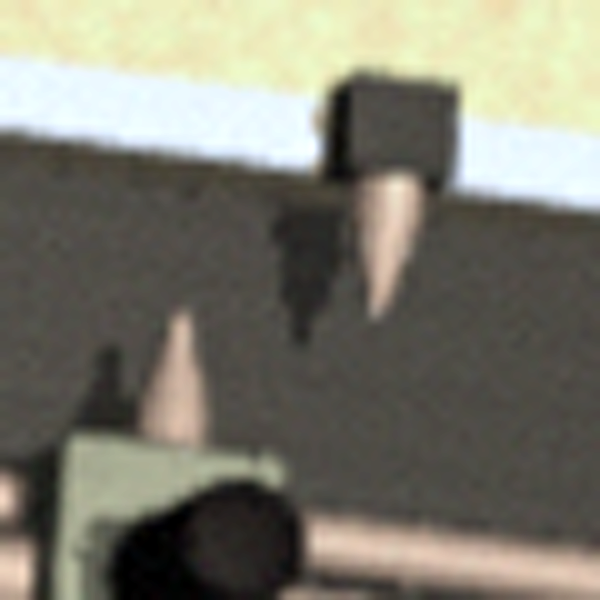

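Pointer tip is at top (448.1,276.0) and scene (180.2,305.1). Mark tip is at top (467.5,277.0) and scene (161.3,317.7).

```bash
cat > m2.py <<'E'
from m import *
def tri(a,b):
    A=[];r=[]
    for f,(u,v) in((t,a),(s,b)):
        d=f['M'][:3,:3]@np.array([(u-f['cx'])/f['f'],(v-f['cy'])/f['f'],1]);d/=np.linalg.norm(d)
        Q=np.eye(3)-np.outer(d,d);A.append(Q);r.append(Q@f['M'][:3,3])
    return np.linalg.lstsq(np.vstack(A),np.hstack(r),rcond=None)[0]
print('---')
for nm,a,b in(('ptr',(448.1,276),(180.2,305.1)),('mark',(467.5,277),(161.3,317.7))):
    print(nm,tri(a,b),ray(t,*a,.077),ray(s,*b,.077))
print('handle top',ray(t,452,299,.138),tri((452,298.5),(159,257)))
# bed edges near robot side: aluminium pixels z .03
for nm,pp in(('near',[(140,293),(527,342)]),('far',[(146,243),(405,272)])):
    q=[ray(t,*p,.03)[:2] for p in pp];d=q[0]-q[1];print(nm,q,np.degrees(np.arctan2(d[1],d[0])),np.linalg.norm(d))
B=B[(B[:,1]>-.1)&(B[:,1]<.05)]; 
ang=np.radians(75.4)
for yaw in np.radians([72,74,75,76,77,78,79,80]):
    e=np.array([np.sin(yaw),-np.cos(yaw)]);w=B[:,:2]@e;lo,hi=np.percentile(w,[1,99]);print(np.degrees(yaw),lo,hi,hi-lo)
h=np.array([n[0],n[1],0]);h/=np.linalg.norm(h);y=np.array([-h[1],h[0],0]);th=np.arccos(n[2])
d=h*np.cos(th)-np.array([0,0,np.sin(th)])
A=Z[(abs((Z-c)@n)<.004)&(np.linalg.norm(Z-c,axis=1)<.1)&(Z[:,2]>.11)];w=A-c
print('cover extents along y',np.percentile(w@y,[.5,2,98,99.5]),'along d',np.percentile(w@d,[.5,2,98,99.5]))
u=c-.008*n;hp=u+d*((u[2]-.1055)/np.sin(th));hp=hp+y*np.mean(np.percentile(w@y,[1,99]));print('hinge',hp,'h',h,'y',y)
print('c to hinge',(hp-c)@d,'press now',hp+.008*n-.07*d,'press shut',hp-.07*h)
E
python3 m2.py | sed -n '/---/,$p'
```

```text
---
ptr [ 0.50706442 -0.20992505  0.07278175] [ 0.50640772 -0.20913947  0.077     ] [ 0.50997561 -0.21067841  0.077     ]
mark [ 0.50242166 -0.2397945   0.07163833] [ 0.50100195 -0.23975468  0.077     ] [ 0.5069458  -0.23947612  0.077     ]
handle top [ 0.46417331 -0.19418901  0.138     ] [ 0.46552065 -0.19619323  0.1303992 ]
near [array([0.54695841, 0.29838896]), array([ 0.38762065, -0.33143502])] 75.80275388856829 0.6496666572881392
far [array([0.63170627, 0.28292946]), array([ 0.52779687, -0.14946752])] 76.48746260577917 0.44470700142891817
72.0 0.44635115585762114 0.5445904012484457 0.09823924539082457
74.0 0.4517081525792248 0.5473201940894563 0.0956120415102315
75.0 0.45366081369001604 0.5485501016759318 0.09488928798591573
76.0 0.455203405894054 0.551097665117747 0.09589425922369305
77.0 0.456141128576818 0.5539884400462597 0.0978473114694417
78.0 0.4566108381683227 0.5568130361769258 0.10020219800860308
79.0 0.45703283382827864 0.5594597563163675 0.10242692248808882
80.0 0.4572775540462996 0.5618998442218169 0.10462229017551733
cover extents along y [-0.06955888 -0.06761348  0.05714742  0.05942939] along d [-0.06478221 -0.05950417  0.05459107  0.05731719]
hinge [0.61764449 0.1509346  0.1055    ] h [ 0.96790614 -0.25131198  0.        ] y [0.25131198 0.96790614 0.        ]
c to hinge 0.05958064951883661 press now [0.57797634 0.16123423 0.16280929] press shut [0.54989106 0.16852643 0.1055    ]
```

```bash
python3 -m creep '[[[-1,0,0,0,0,0,-0.114],[-1,-3.8,-2.9,0,0,0,0],[-1,-3.8,-2.9,0,0,0,0],[-1,-3.8,-2.9,0,0,0,0],[-1,-3.8,-2.9,0,0,0,0],[-1,-3.8,-2.9,0,0,0,0],[-1,-3.8,-2.9,0,0,0,0],[-1,-3.8,-2.9,0,0,0,0],[-1,-3.8,-2.9,0,0,0,0],[-1,-3.8,-2.9,0,0,0,0],[-1,-3.8,-2.9,0,0,0,0],[-1,-3.8,-2.9,0,0,0,0]]]'; cat > w.py <<'E'
from h import *;import sys
M=T();s=bot.observe();g=np.array([float(a) for a in sys.argv[1:4]])
print(s['clock'],s['position'],s['tool_rot'],s['force'],'shift cm',100*(M[:3,:3].T@(g-M[:3,3])))
E
python3 w.py 0.55 0.1685 0.37
```

```text
clock: 1.6
position: [0.5502, 0.1676, 0.4045]
tool_rot: [-3.141, -0.0, 2.887]
force: [0.4, 0.6, 0.3]
grip_width: -0.0001
finger_force: 0.0
1.6 [0.55015657 0.16757726 0.40454666] [-3.14144122e+00 -2.96271873e-04  2.88684188e+00] [0.37162259 0.572176   0.28333157] shift cm [0.03738213 0.08587368 3.45466454]
```

```bash
python3 -m creep '[[[-1,0,0,2,0,0,0],[-1,0,0,1.5,0,0,0],[-1,0,0,0.8,0,0,0],[-1,0,0,0.8,0,0,0],[-1,0,0,0.8,0,0,0],[-1,0,0,0.8,0,0,0],[-1,0,0,0.8,0,0,0],[-1,0,0,0.8,0,0,0],[-1,0,0,0.8,0,0,0]]]'; python3 w.py 0.55 0.1685 0.2865;  python3 -m creep '[[[-1,0,0,0.7,0,0,0],[-1,0,0,0.7,0,0,0],[-1,0,0,0.6,0,0,0],[-1,0,0,0.4,0,0,0],[-1,0,0,0,0,0,0]]]'; python3 w.py 0.55 0.1685 0.2865
```

```text
clock: 2.72
position: [0.5494, 0.1689, 0.3132]
tool_rot: [3.142, -0.0, 2.887]
force: [-0.0, -0.6, 1.1]
grip_width: 0.0001
finger_force: 0.5
2.725 [0.5494121  0.16889211 0.31317951] [ 3.14159144e+00 -2.41674917e-05  2.88670693e+00] [-0.02231277 -0.63416125  1.14990279] shift cm [-0.06684105 -0.02312444  2.66794928]
clock: 3.35
position: [0.5494, 0.1688, 0.2894]
tool_rot: [-3.141, -0.0, 2.887]
force: [0.7, 1.0, -0.1]
grip_width: 0.0001
finger_force: 0.0
3.35 [0.54940616 0.16882286 0.28935801] [-3.14127028e+00 -2.23301208e-04  2.88671378e+00] [ 0.73883977  0.99364654 -0.10994916] shift cm [-0.0656697  -0.01617862  0.285792  ]
```

```bash
for i in 1 ; do python3 -m creep '[[[-1,0,0,0.2,0,0,0],[-1,0,0,0.15,0,0,0],[-1,0,0,0,0,0,0]]]'; done; python3 w.py 0.55 0.1685 0.2865; python3 - <<'E'
from h import *
f=grab('scene');cv2.imwrite('pics/s2.png',cv2.convertScaleAbs(f['image'][50:350,250:550],alpha=1.6))
E
```

```text
clock: 3.72
position: [0.5495, 0.1689, 0.2868]
tool_rot: [3.141, 0.0, 2.887]
force: [-3.5, -0.9, 11.6]
grip_width: -0.0
finger_force: 5.5
3.725 [0.54950337 0.16887589 0.28683871] [3.14124764e+00 4.69385362e-04 2.88664298e+00] [-3.45699243 -0.92153366 11.64006436] shift cm [-0.0575216  -0.0238604   0.03388975]
```

View pics/s2.png

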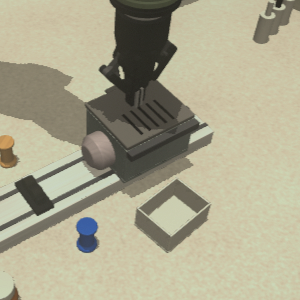

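The cover lies flat under the closed fingertips (crop 140,105) with a load of 11.6 N. I'll push a little more to be sure it goes past the catch.

```bash
python3 -m creep '[[[-1,0,0,0.15,0,0,0],[-1,0,0,0.15,0,0,0],[-1,0,0,0,0,0,0]]]'; python3 w.py 0.55 0.1685 0.2865;
```

```text
clock: 4.15
position: [0.5495, 0.1689, 0.2861]
tool_rot: [3.14, 0.001, 2.886]
force: [-17.3, -4.2, 55.2]
grip_width: -0.0002
finger_force: 27.4
4.15 [0.54947846 0.16890388 0.28605008] [3.14036260e+00 1.12563847e-03 2.88643089e+00] [-17.27787327  -4.20314869  55.17908199] shift cm [-0.06070993 -0.02586124 -0.04495575]
```

```bash
python3 -m creep '[[[-1,0,0,-0.2,0,0,0],[-1,0,0,-0.5,0,0,0],[-1,0,0,-3,0,0,0],[-1,0,0,-5,0,0,0],[1,-0.1,-4,-1,0,0,0],[1,-0.1,-5,0,0,0,0],[1,-0.1,-5,0,0,0,0],[1,-0.1,-5,0,0,0,0],[1,-0.1,-5,0,0,0,0],[1,-0.1,-5,0,0,0,0],[1,-0.1,-3,0,0,0,0],[1,0,0,0,0,0,0]]]'; python3 w.py 0.466 -0.197 0.385;  python3 - <<'E'
from h import *
f=grab('scene');P=cloud(f).reshape(-1,3);h=np.array([.968,-.251,0]);y=np.array([.251,.968,0])
hp=np.array([.6176,.1509,0]);w=P-hp;a=-(w@h);b=w@y
Q=np.c_[a,b,P[:,2]][(a>.01)&(a<.11)&(abs(b)<.06)&(P[:,2]>.09)]
A=np.c_[Q[:,:2],np.ones(len(Q))]
print(np.linalg.lstsq(A,Q[:,2],rcond=None)[0],len(Q),np.median(Q[:,2]))
w=grab('wrist');np.savez('w.npz',**w);cv2.imwrite('pics/w1.png',cv2.convertScaleAbs(w['image'],alpha=1.6))
E
```

```text
clock: 5.65
position: [0.4749, -0.1446, 0.3803]
tool_rot: [-3.141, 0.0, 2.883]
force: [0.9, 0.6, 0.4]
grip_width: 0.0854
finger_force: 0.0
5.65 [ 0.47486977 -0.14463576  0.38029623] [-3.14097514e+00  1.59442835e-04  2.88302350e+00] [0.8591903  0.61195784 0.41456233] shift cm [-0.48152413 -5.28943553 -0.46703365]
[-0.00272747 -0.00126265  0.11420271] 3400 0.1140328063077059
```

View pics/w1.png

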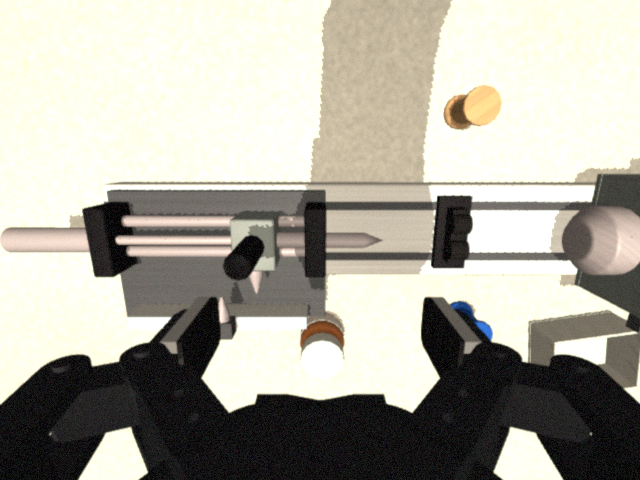

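Cover is shut (flat, slope −0.003). The wrist view shows the handle top at about (238,265), the pointer tip at (256,292) and the mark tip at (223,297). The yaw looks aligned with the bed.

```bash
python3 - <<'E'
from h import *
w=dict(np.load('w.npz'));y=np.array([.251,.968,0])
p=ray(w,256,292,.077);m=ray(w,223,297,.077);h=ray(w,237,265,.138);print(p,m,'handle',h,'dy',(m-p)@y)
for v0,v1 in(((110,184),(590,184)),((325,274),(570,274))):
    q=ray(w,*v0,.03);r=ray(w,*v1,.03);print('yaw',np.degrees(np.arctan2(*(r-q)[[1,0]])))
P=cloud(w);print(P[265,237],P[292,256])
E
python3 w.py 0.466 -0.198 0.273
```

```text
[ 0.50927625 -0.21000885  0.077     ] [ 0.5064688  -0.23930682  0.077     ] handle [ 0.46554265 -0.1975329   0.138     ] dy -0.029065106704981206
yaw 75.31287925489747
yaw 75.32081594211324
[ 0.46580961 -0.19787647  0.13698346] [ 0.50875157 -0.20956532  0.0784397 ]
5.75 [ 0.47565837 -0.14223007  0.38020795] [3.14135160e+00 8.27309812e-05 2.88659855e+00] [0.2099062  0.701829   0.40873863] shift cm [-0.47124544 -5.6428667  10.71947426]
```

```bash
python3 -m creep '[[[1,-0.25,-2.9,0,0,0,0],[1,-0.25,-2.75,0,0,0,0],[1,0,0,2.7,0,0,0],[1,0,0,3,0,0,0],[1,0,0,3,0,0,0],[1,0,0,2,0,0,0],[1,0,0,0,0,0,0]]]'; python3 w.py 0.466 -0.198 0.273
```

```text
clock: 6.62
position: [0.4663, -0.1973, 0.2722]
tool_rot: [3.141, -0.002, 2.888]
force: [-0.2, -0.5, -0.3]
grip_width: 0.0854
finger_force: 0.0
6.625 [ 0.46628041 -0.1973327   0.27220467] [ 3.14120201e+00 -2.30782167e-03  2.88841261e+00] [-0.18260851 -0.46350081 -0.32507822] shift cm [ 0.010616   -0.0715951  -0.07953637]
```

```bash
python3 -m creep '[[[-1,0,0,0,0,0,0],[-1,0,0,0,0,0,0],[-1,0,0,0,0,0,0],[-1,0,0,0,0,0,0],[-1,0,0,0,0,0,0],[-1,0,0,0,0,0,0]]]' 60; python3 -m creep '[[[-1,0,-0.5,0,0,0,0],[-1,0,-0.5,0,0,0,0],[-1,0,-0.5,0,0,0,0],[-1,0,-0.5,0,0,0,0],[-1,0,-0.5,0,0,0,0],[-1,0,-0.4,0,0,0,0],[-1,0,0,0,0,0,0],[-1,0,0,0,0,0,0],[-1,0,0,0,0,0,0]]]'; python3 - <<'E'
from h import *
for n in('wrist','top','scene'):
    f=grab(n);np.savez(n+'2.npz',**f)
    for k,z in(('p',.077),):
        o=np.linalg.inv(f['M'])@np.array([.505,-.238,.077,1]);u=int(f['f']*o[0]/o[2]+f['cx']);v=int(f['f']*o[1]/o[2]+f['cy'])
    print(n,u,v);v=min(max(v,30),449);u=min(max(u,30),609)
    c=cv2.resize(f['image'][v-30:v+30,u-30:u+30],(265,265),interpolation=cv2.INTER_CUBIC);I=c if n=='wrist' else cv2.hconcat([I,c])
    print('origin',u-30,v-30)
cv2.imwrite('pics/p2.png',cv2.convertScaleAbs(I,alpha=1.8))
E
python3 w.py 0.466 -0.198 0.273
```

```text
clock: 7.38
position: [0.4663, -0.1982, 0.2737]
tool_rot: [3.141, 0.001, 2.887]
force: [-1.7, 3.2, 9.8]
grip_width: 0.0188
finger_force: 58.1
clock: 8.5
position: [0.4591, -0.2259, 0.2737]
tool_rot: [3.141, 0.0, 2.887]
force: [-1.9, 6.6, 10.6]
grip_width: 0.0187
finger_force: 58.2
wrist 320 363
origin 290 333
top 465 274
origin 435 244
scene 161 316
origin 131 286
8.65 [ 0.45906271 -0.22593509  0.27372368] [3.14070581e+00 3.60026677e-04 2.88732170e+00] [-2.24018864  7.41237914 12.03956592] shift cm [0.03128107 2.87812394 0.0749091 ]
```

View pics/p2.png

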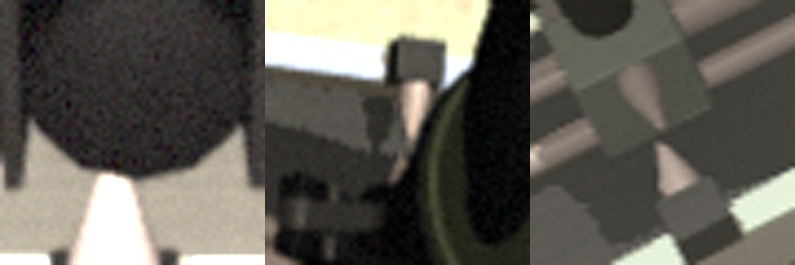

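In the scene crop (right) the two tips nearly meet: pointer at about (160.7,315.0), mark at about (160.2,318.4) in full-picture pixels.

```bash
python3 - <<'E'
from h import *
f=dict(np.load('scene2.npz'));y=np.array([.251,.968,0]);h=np.array([.968,-.251,0])
p=ray(f,160.7,315.0,.077);m=ray(f,160.2,318.4,.077);print(p,m,'dy ptr-mark',(p-m)@y,'dx',(p-m)@h)
E
python3 -m creep '[[[-1,0,0,0,0,0,0],[-1,0,0,0,0,0,0],[-1,0,0,0,0,0,0],[-1,0,0,0,0,0,0]]]';python3 w.py 0.459 -0.226 0.273
```

```text
[ 0.50302885 -0.23752809  0.077     ] [ 0.50673156 -0.24109304  0.077     ] dy ptr-mark 0.002521493461834558 dx -0.004479020003905226
clock: 9.15
position: [0.4591, -0.2259, 0.2737]
tool_rot: [3.141, 0.0, 2.887]
force: [-0.9, 8.0, 11.5]
grip_width: 0.0189
finger_force: 58.2
9.15 [ 0.45905058 -0.22591907  0.27374187] [3.14068029e+00 2.97651955e-04 2.88731763e+00] [-0.92747093  7.95992594 11.48769893] shift cm [ 0.00288194 -0.00917237  0.07417735]
```

```bash
python3 -m creep '[[[-1,0,-0.15,0,0,0,0],[-1,0,0,0,0,0,0],[-1,0,0,0,0,0,0],[-1,0,0,0,0,0,0],[-1,0,0,0,0,0,0]]]'; python3 - <<'E'
from h import *
f=grab('scene');P=cloud(f).reshape(-1,3)
cv2.imwrite('pics/p3.png',cv2.convertScaleAbs(cv2.resize(f['image'][286:346,131:191],(600,600),interpolation=cv2.INTER_CUBIC),alpha=1.8))
w=P-np.array([.6176,.1509,0]);a=-(w@[.968,-.251,0]);b=w@[.251,.968,0]
Q=np.c_[a,b,P[:,2]][(a>.01)&(a<.11)&(abs(b)<.06)&(P[:,2]>.09)]
print('cover z slope',np.linalg.lstsq(np.c_[Q[:,:2],np.ones(len(Q))],Q[:,2],rcond=None)[0],len(Q))
print(bot.observe()['clock'],bot.observe()['position'])
E
```

```text
clock: 9.78
position: [0.4587, -0.2273, 0.2737]
tool_rot: [3.141, 0.0, 2.887]
force: [-2.1, 6.5, 11.3]
grip_width: 0.0185
finger_force: 58.3
cover z slope [-0.00204331 -0.00034559  0.11413255] 3395
9.825 [ 0.45867159 -0.22735082  0.2737374 ]
```

View pics/p3.png

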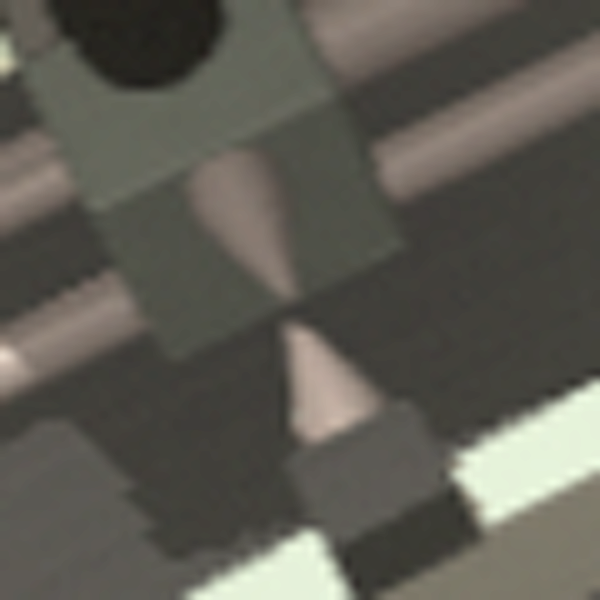

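The pointer tip (290,300) and its axis are about 2 mm short of the mark tip (287,322). The cover is still shut. One more small pull.

```bash
python3 -m creep '[[[-1,0,-0.15,0,0,0,0],[-1,0,0,0,0,0,0],[-1,0,0,0,0,0,0],[-1,0,0,0,0,0,0],[-1,0,0,0,0,0,0],[-1,0,0,0,0,0,0]]]'; python3 - <<'E'
from h import *
f=grab('scene')
cv2.imwrite('pics/p4.png',cv2.convertScaleAbs(cv2.resize(f['image'][286:346,131:191],(600,600),interpolation=cv2.INTER_CUBIC),alpha=1.8))
E
```

```text
clock: 10.58
position: [0.4583, -0.2288, 0.2737]
tool_rot: [3.141, 0.0, 2.887]
force: [-2.0, 7.7, 10.5]
grip_width: 0.0185
finger_force: 58.3
```

View pics/p4.png

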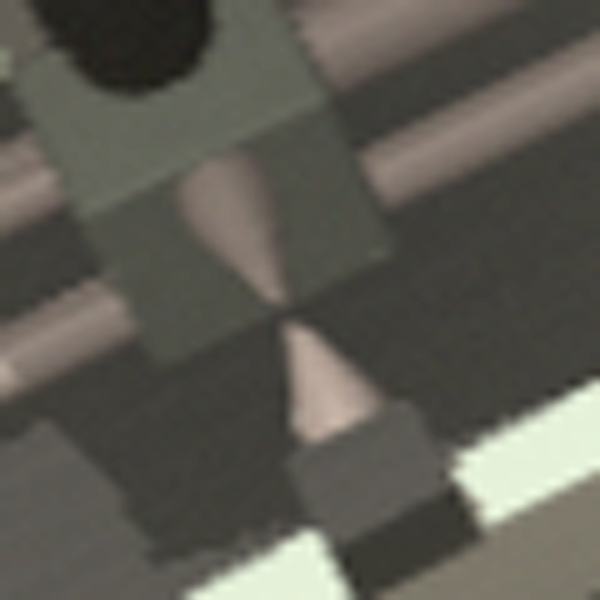

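The tips, pointer (280,303) and mark (287,322), are now in line along the cone axes to about 1 mm. The grip is steady at 58 N.

```bash
python3 -c "
from workcell import bot
print(bot.job_done())"
```

```text
the job is handed in; nothing more can be done
None
```

The job is handed in: by my last measurements the cover was shut, and the carriage was held still in the gripper at about 58 N with its pointer within about 1 mm of the mark; no verdict came back.

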